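Tap home the three plugs of a grinder's wheel guard

ROBOT

A 6-joint arm with a two-finger parallel gripper is mounted at the origin on the work surface. World frame = base frame: x ahead of the robot, y to its left, z up, the work surface at z = 0. Lengths are in m, angles in rad, forces in N, time in s.
With the tool pointing down it reaches from about 0.3 to 0.875 m from the base axis. Payload 6.4 kg.
Tool frame: the origin (TCP) lies at the very end of the fingers, on their centre line; the grasp point (between the pads) lies robot.grip_point_offset behind it (robot.grip_point_offset is the distance from the TCP to the grasp point, in m); z points along the fingers, y is the direction in which the jaws open and shut (so a half turn about z gives the same grasp; the last joint's range is limited). The gripper opens to 88 mm and grips with 3 to 60 N. Pads are 18 mm wide; open, the fingers measure 123 mm over their backs; the gripper's body (75 mm by 187 mm) begins 45 mm behind the grasp point.
Start: joints at [-1.339, 0.181, 1.607, -0, 1.354, -0.206], TCP at [0.244, -0.521, 0.239] pointing down, gripper open.
Joint ranges: [-2.99, 2.99], [-0.89, 2.07], [0.3, 2.58], [-1.14, 4.28], [0, 2.63], [-3.12, 3.12]. Speed limits (rad/s): [2.57, 2.57, 3.01, 3.14, 3.14, 3.14].

INTERFACE

Orientations are given as [roll, pitch, yaw] about the fixed x, y, z axes, in that order (R = Rz(yaw) Ry(pitch) Rx(roll)).
In Python, from station import robot gives the robot as it stands.
- The arm moves only by the tool jog_arm, never from a script. Its argument "series" is text: rows parted by semicolons, each of 7 numbers parted by spaces: the turn, a rotation vector about the tool's x, y, z in degrees, then the shift along the tool's x, y, z in cm, then the opening, from 0 (shut) to 1 (fully open). In form: rx ry rz tx ty tz grip; .... A call has 1 to 10 rows; each row is the pose to reach, as a shift and turn from the pose commanded when the call began, along the tool's axes at that moment; what a row does not reach only later rows make up. A row lasts 1/12 s, in which the tool goes at most 41.7 mm and 7.16 degrees, less where a joint would pass 70% of its speed; a pose out of reach is approached as far as the arm can. A call with a gripper value outside its range is refused whole. The fingers move at their own pace and stop on an object; "squeeze" is the grip in N (left out, the last holds). Time passes only in rows, so rows that repeat a pose let the fingers close. It gives the time, the measured TCP pose, the force and the opening at its end, in the units of the state.
- robot.read_state(): the state, without advancing time (a new reading comes with each control period).
- robot.capture(name): name is "side" or "top"; returns a dict with "image" (400x640x3 uint8, red, green, blue), "mtx" (3x3 intrinsics, pixels), "origin" and "rotation" of the camera in the world. Camera axes: x right, y down, z forward; pixel columns grow to the right and rows downward; lengths in m; the calibration is good to about 2 mm. A picture is of the moment at which its call begins. There is no depth.
- robot.close_job(): hands the job in, once; it reports no verdict.
The state is a dict: "time": time; "q": joint angles; "joint_vel": joint speeds; "tau": joint torques, N m; "position": TCP position; "eef_rot": TCP orientation; "force": force on the tool from outside, world axes, zero at the start; "torque": the same for the moment, N m; "opening": finger opening in m.
Only numpy, scipy, OpenCV 4.12 (cv2) and the standard library are available. Lean on these libraries where they do the work, as an engineer would, in place of code of your own. Each camera call takes 0.05 s, during which the arm holds its last target.

TASK

A bench grinder's wheel guard lies on the mat with its grey cover up and three black plugs standing proud of it. With the fingertips, lightly press the plugs down until fully home, one after another: first the large round plug in the middle, then the oblong key plug, last the small round plug. Do not pull a plug up, press hard on the guard or push the things lying around it, and finish with the robot clear of everything.

Things in the scene. Friction and masses are not known exactly. Their poses are not given: they have to be found in the camera images.
- guard: Wheel guard lying on its back on a 4 mm mat, fixed: blue drum 208 mm across with a grey steel cover 220 mm across on top; cover's flat top 45 mm above this origin, 49 mm above the bench. Origin: centre of the drum's underside, z up; a dust spout sticks out to 140 mm on its -x side. The plugs sit at x, y = 0, 0 mm (large), 35, 61 mm (oblong) and 35, -61 mm (small round) in its frame. Any yaw.
- pilot_top (a point): Centre of the flat top of the large round plug (42 mm across). All plug heads are black plastic, 9 mm thick. At the start the top is 66 to 68 mm above the bench (underside 8 to 10 mm clear of the grey cover); fully seated it is 58 mm above the bench. In the middle of the cover.
- key_top (a point): Centre of the flat top of the oblong key plug (46 mm by 18 mm, long along the guard's x). All plug heads are black plastic, 9 mm thick. At the start the top is 66 to 68 mm above the bench (underside 8 to 10 mm clear of the grey cover); fully seated it is 58 mm above the bench. 70 mm from the cover's middle.
- lock_top (a point): Centre of the flat top of the small round plug (25 mm across). All plug heads are black plastic, 9 mm thick. At the start the top is 66 to 68 mm above the bench (underside 8 to 10 mm clear of the grey cover); fully seated it is 58 mm above the bench. 70 mm from the cover's middle.
- pilot (a joint): Travel of the large round plug in m, growing downward: 0 to 0.002 at the start (proud), 0.010 when fully seated (hard stop). It stays where it is left. It moves down under about 4.5 N; the head first gives up to about 3 mm on its own spring (1.5 N per mm, 6 mm at most) and springs back when let go. It can also be pulled up out of the cover (negative values), which is wrong.
- key (a joint): Travel of the oblong key plug in m, growing downward: 0 to 0.002 at the start (proud), 0.010 when fully seated (hard stop). It stays where it is left. It moves down under about 4.5 N; the head first gives up to about 3 mm on its own spring (1.5 N per mm, 6 mm at most) and springs back when let go. It can also be pulled up out of the cover (negative values), which is wrong.
- lock (a joint): Travel of the small round plug in m, growing downward: 0 to 0.002 at the start (proud), 0.010 when fully seated (hard stop). It stays where it is left. It moves down under about 4.5 N; the head first gives up to about 3 mm on its own spring (1.5 N per mm, 6 mm at most) and springs back when let go. It can also be pulled up out of the cover (negative values), which is wrong.
- spare_wheel: Loose spare grinding wheel lying flat on the mat, grey, 125 mm across, 20 mm thick, bore 29 mm; origin at the centre of its underside, z up. To be left alone.
- wrench: Loose steel wrench, 160 mm long, lying flat along its own x; origin at its underside. To be left alone.
- screw_jar: Loose frosted clear jar with a steel lid, 48 mm across, 60 mm tall, upright; origin at the centre of its underside. To be left alone.
- tool_rest: Loose steel tool rest: plate 60 by 75 mm, 6 mm thick, with an upright lip 40 mm high along its +x edge; origin at the centre of its underside. To be left alone.

How it is judged:
On the way, in this order (a step that is already met when the one before it is completed fails the run):
1. the large round plug in the middle is pressed home (value of joint pilot above 0.0085 m and value of joint each of key, lock below 0.0085 m), for 0.1 s.
2. then the oblong key plug is pressed home (value of joint each of pilot, key above 0.0085 m and value of joint lock below 0.0085 m), for 0.1 s.
3. last the small round plug is pressed home (value of joint each of pilot, key, lock above 0.0085 m), for 0.1 s.
At the end, for the whole second after the job is handed in: All three plugs are home (within 1.5 mm of their stops) and at rest (all of step 3 and velocity of joint each of pilot, key, lock below 0.01 m/s); the robot touches nothing.
It fails at once if the key plug is pushed in (2 mm or more beyond any start) before the large plug is home (value of joint key above 0.004 m and value of joint pilot below 0.0085 m).
It fails at once if the small round plug is pushed in before the large plug and the key plug are home (value of joint lock above 0.004 m and value of joint any of pilot, key below 0.0085 m).
It fails at once if a plug is pulled up by more than 3 mm (value of joint any of pilot, key, lock below -0.003 m).
It fails at once if the guard or a plug is pressed with more than 20 N, or touched with anything but the fingers (contact force between the fingers and guard above 20 N or contact force between the arm and guard above 1 N).
It fails at once if the spare wheel, wrench, jar or tool rest is pushed or lifted by more than 15 mm, or tipped (distance of any of spare_wheel, wrench, screw_jar, tool_rest from where it was at the start of the episode above 0.015 m or angle between any of spare_wheel, wrench, screw_jar, tool_rest's own z axis and vertical above 0.3 rad).
It also fails if it takes over 45 s, if anything falls off the work surface, if the arm or the gripper's body presses on something with over 40 N, if the wrist force passes 120 N, or if a joint passes its speed limit or range.

## Working session

There is one attempt and no reset: what is moved stays moved. The work goes in short steps, Python scripts to look and compute and a tool call to move; the robot and the scene stay as the last step left them, time stands still between calls to the robot, and variables do not carry over. Pictures are saved under pics/ and viewed, and the job is handed in when it is done.

Besides the shell and the picture viewer there is one more tool, called after "Emit:" as name(argument=value, ...) on one line, values as JSON. jog_arm: Moves the arm, as the interface text tells. Its arguments: {"type":"object","properties":{"series":{"type":"string"},"squeeze":{"type":"number"}},"required":["series"]}

```bash
mkdir -p pics; ls; python3 - <<'E'
from station import robot
import cv2
print(robot.read_state(), robot.grip_point_offset)
for n in("side","top"):
    c=robot.capture(n); cv2.imwrite(f"pics/{n}0.png",c["image"][:,:,::-1]); print(n,c["mtx"].tolist(),c["origin"],c["rotation"])
E
```

```text
pics
{'time': 0.0, 'q': array([-1.33932451e+00,  1.81572814e-01,  1.60804216e+00,  2.21289426e-05,
        1.35380638e+00, -2.06308109e-01]), 'joint_vel': array([ 6.69458342e-04,  1.27074330e-03, -7.01231135e-05, -5.06751330e-04,
       -1.10454414e-03,  1.37045274e-03]), 'tau': array([ 9.04559274e-04, -4.33861506e+01, -3.41844893e+01,  7.03050429e-02,
        3.86235933e-02, -1.54321328e-04]), 'position': array([ 0.24364631, -0.52020973,  0.23777578]), 'eef_rot': array([-3.13980715e+00, -3.95748992e-04,  4.37774785e-01]), 'force': array([0.21484663, 0.08545731, 0.92270274]), 'torque': array([ 0.00846374, -0.00895654, -0.05805908]), 'opening': 0.0882469003242607} 0.0187
side [[370.88565445432585, 0.0, 321.8545251251472], [0.0, 370.88565445432585, 204.50731337387043], [0.0, 0.0, 1.0]] [-0.08607059  0.61846592  0.59184101] [-2.10908668 -0.02043661 -2.31520258]
top [[402.5716986414883, 0.0, 322.269908358568], [0.0, 402.5716986414883, 197.03486653562473], [0.0, 0.0, 1.0]] [0.45447065 0.06285563 1.03362674] [-3.094319   -0.03027649 -1.58043795]
```

View pics/top0.png

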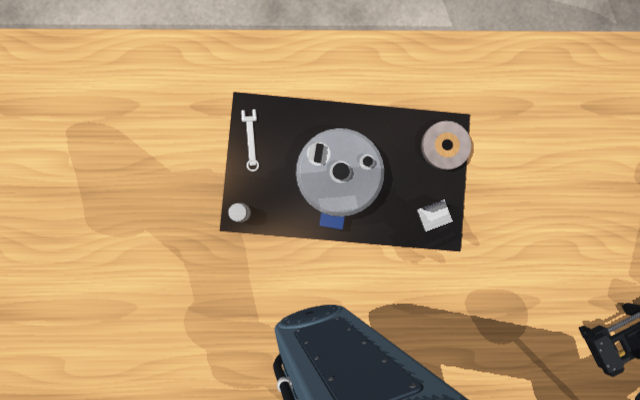

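View pics/side0.png

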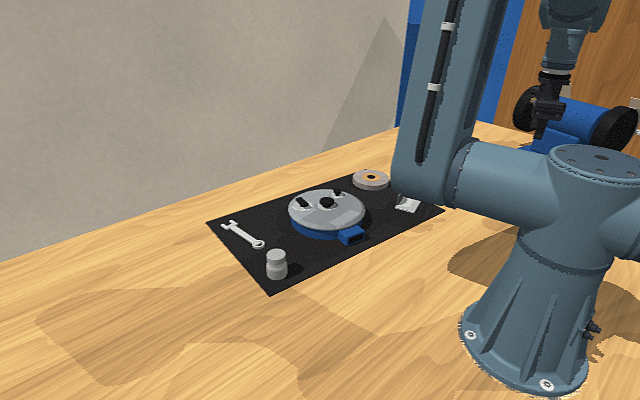

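The top view shows the cover centred at about (340,172), the large plug at (341,171), the oblong at (319,154), the small round plug at (367,161) and the blue spout at (332,222). Next I'll measure them.

```bash
cat > h.py <<'E'
import numpy as np, cv2
from scipy.spatial.transform import Rotation as Rn
def ray(c,u,v):
    R=Rn.from_euler('xyz',c["rotation"]).as_matrix()
    return np.array(c["origin"]), R@(np.linalg.inv(c["mtx"])@[u,v,1])
def onz(c,uv,z):
    o,d=ray(c,*uv); return o+d*(z-o[2])/d[2]
def proj(c,p):
    R=Rn.from_euler('xyz',c["rotation"]).as_matrix(); q=np.array(c["mtx"])@(R.T@(np.array(p)-c["origin"])); return q[:2]/q[2]
E
python3 - <<'E'
from h import *
from station import robot
cs={n:robot.capture(n) for n in("top","side")}
boxes={"top":(290,122,390,222),"side":(280,180,375,225)}
for n,c in cs.items():
    im=c["image"]; x0,y0,x1,y1=boxes[n]
    g=im.max(2); m=np.zeros_like(g); m[y0:y1,x0:x1]=(g[y0:y1,x0:x1]<55)*255
    k,l,s,ce=cv2.connectedComponentsWithStats(m,connectivity=4)
    for i in range(1,k):
        if 10<s[i,4]<1500: print(n,s[i],ce[i],onz(c,ce[i],.067))
    if n=="top":
        # grey cover
        hsv=cv2.cvtColor(im,cv2.COLOR_RGB2HSV); mm=np.zeros_like(g)
        mm[y0:y1,x0:x1]=(((hsv[...,2]>80)&(hsv[...,1]<80))*255)[y0:y1,x0:x1]
        cn=max(cv2.findContours(mm,cv2.RETR_EXTERNAL,cv2.CHAIN_APPROX_NONE)[0],key=cv2.contourArea)
        P=np.array([onz(c,p[0],.049)[:2] for p in cn]).astype(np.float32)
        print("cover",cv2.minEnclosingCircle(P), cv2.fitEllipse(P))
    crop=cv2.resize(im[y0:y1,x0:x1],None,fx=6,fy=6,interpolation=cv2.INTER_NEAREST); cv2.imwrite(f"pics/{n}z.png",crop[:,:,::-1])
E
```

```text
top [314 144   9  18 105] [318.14285714 152.58095238] [0.6075702  0.04208235 0.067     ]
top [363 157   9   9  61] [367.32786885 160.91803279] [ 0.58666078 -0.07694512  0.067     ]
top [333 163  16  16 196] [340.53571429 170.85714286] [ 0.56287946 -0.01161248  0.067     ]
cover ((0.5630319118499756, -0.011032861657440662), 0.10964920371770859) ((0.5632047653198242, -0.010807299986481667), (0.2153368890285492, 0.21638478338718414), 60.25821304321289)
side [ 280  180   95   45 1232] [335.09253247 199.29464286] [ 0.549988   -0.03303288  0.067     ]
side [296 197  12  10  68] [301.64705882 201.82352941] [0.60077643 0.04778723 0.067     ]
side [320 197  14  11 117] [326.61538462 201.71794872] [ 0.55577574 -0.0055019   0.067     ]
```

View pics/topz.png

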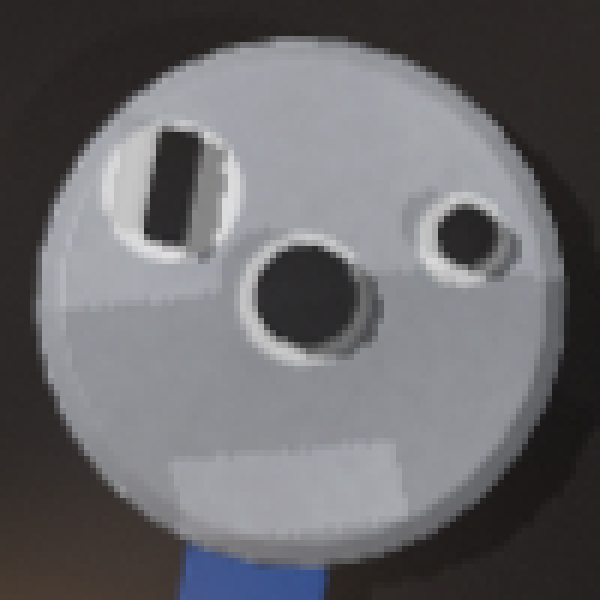

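View pics/sidez.png

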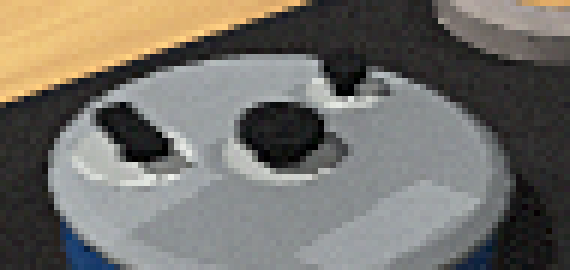

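The plug distances and the yaw agree: both are 70 mm from the middle, and both give a guard yaw of about -9.8°. I'll move above the large plug with the fingers shut and the jaw axis along the guard's x.

```bash
cat > d.py <<'E'
import sys
from h import *
from station import robot
T={"pilot":(.563,-.0115),"key":(.6075,.042),"lock":(.5867,-.077)}
s=robot.read_state(); p=s["position"]; R=Rn.from_euler('xyz',s["eef_rot"])
t=np.array([*T[sys.argv[1]],float(sys.argv[2])])
Rt=Rn.from_euler('xyz',[np.pi,0,np.radians(80.2)])
print("shift cm",(R.inv().apply(t-p)*100).round(2),"rot deg",np.degrees((R.inv()*Rt).as_rotvec()).round(2),"pos",p.round(4),"F",s["force"].round(2),"open",s["opening"],s["time"])
E
python3 d.py pilot .12
```

```text
shift cm [ 50.49 -32.55  11.86] rot deg [-5.000e-02 -4.000e-02 -5.512e+01] pos [ 0.2437 -0.5205  0.2382] F [ 0.03 -0.69 -0.39] open 0.08819340639160363 0.2
```

Emit:
jog_arm(series="0 0 -55.1 50.5 -32.5 4 0;0 0 -55.1 50.5 -32.5 4 0;0 0 -55.1 50.5 -32.5 4 0;0 0 -55.1 50.5 -32.5 4 0;0 0 -55.1 50.5 -32.5 4 0;0 0 -55.1 50.5 -32.5 4 0;0 0 -55.1 50.5 -32.5 4 0;0 0 -55.1 50.5 -32.5 4 0;0 0 -55.1 50.5 -32.5 4 0;0 0 -55.1 50.5 -32.5 4 0", squeeze=10)

```text
time: 1.03
position: [0.4657, -0.1668, 0.211]
eef_rot: [3.141, 0.0, 1.4]
force: [-0.5, 0.1, 0.2]
opening: 0.0238
```

```bash
python3 d.py pilot .12
```

```text
shift cm [16.97  6.94  9.1 ] rot deg [ 0.02  0.01 -0.  ] pos [ 0.4657 -0.1668  0.211 ] F [-0.51  0.07  0.24] open 0.023817767175844863 1.0333
```

Emit:
jog_arm(series="0 0 0 16.5 6.7 6 0;0 0 0 16.5 6.7 6 0;0 0 0 16.5 6.7 6 0;0 0 0 16.5 6.7 6 0;0 0 0 16.5 6.7 6 0;0 0 0 16.5 6.7 6 0;0 0 0 16.5 6.7 6 0;0 0 0 16.5 6.7 6 0;0 0 0 16.5 6.7 6 0")

```text
time: 1.78
position: [0.559, -0.0189, 0.1516]
eef_rot: [3.141, 0.0, 1.398]
force: [-0.2, 0.1, 0.1]
opening: 0.0004
```

```bash
python3 d.py pilot .08
```

```text
shift cm [0.8  0.26 7.16] rot deg [ 0.04  0.02 -0.09] pos [ 0.559  -0.0189  0.1516] F [-0.17  0.05  0.11] open 0.0004026994634244116 1.7833
```

Emit:
jog_arm(series="0 0 0 0.8 0.3 3 0;0 0 0 0.8 0.3 6 0;0 0 0 0.8 0.3 7.2 0;0 0 0 0.8 0.3 7.2 0;0 0 0 0.8 0.3 7.2 0")

```text
time: 2.2
position: [0.5632, -0.0111, 0.0793]
eef_rot: [-3.141, 0.0, 1.398]
force: [-0.5, -0.2, 0.3]
opening: 0.0005
```

```bash
python3 d.py pilot .0535; python3 - <<'E'
from h import *
from station import robot
for n,(x0,y0,x1,y1) in {"top":(260,100,420,220),"side":(270,150,390,240)}.items():
    c=robot.capture(n); cv2.imwrite(f"pics/{n}1.png",cv2.resize(c["image"][y0:y1,x0:x1],None,fx=4,fy=4,interpolation=cv2.INTER_NEAREST)[:,:,::-1])
E
```

```text
shift cm [-0.04 -0.01  2.58] rot deg [-0.05  0.   -0.09] pos [ 0.5632 -0.0111  0.0793] F [-0.51 -0.15  0.31] open 0.0005483742080454376 2.2
```

View pics/side1.png

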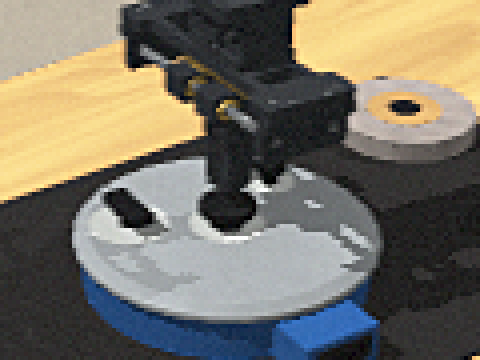

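View pics/top1.png

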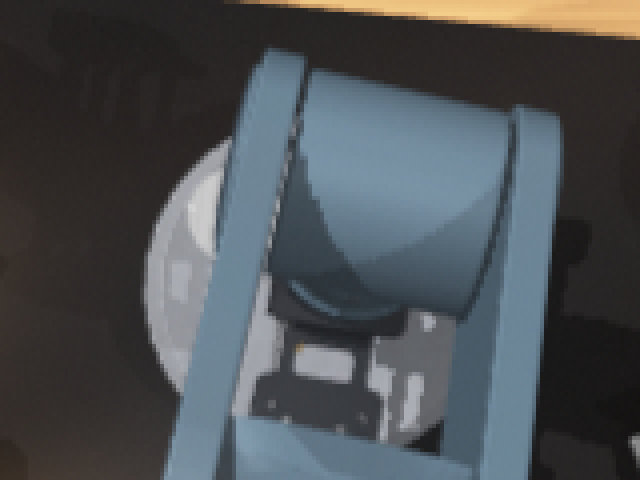

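The shut fingertips stand right over the large plug, at about (57,50) in the cropped side view. I'll press down gradually and watch the force.

Emit:
jog_arm(series="0 0 0 0 0 0.5 0;0 0 0 0 0 1 0;0 0 0 0 0 1.2 0;0 0 0 0 0 1.4 0;0 0 0 0 0 1.6 0;0 0 0 0 0 1.8 0;0 0 0 0 0 1.8 0")

```text
time: 2.88
position: [0.5636, -0.0103, 0.061]
eef_rot: [3.141, 0.0, 1.4]
force: [0.4, -0.7, 2.9]
opening: 0.0002
```

Emit:
jog_arm(series="0 0 0 0 0 0.1 0;0 0 0 0 0 0.2 0;0 0 0 0 0 0.3 0;0 0 0 0 0 0.4 0;0 0 0 0 0 0.5 0;0 0 0 0 0 0.5 0")

```text
time: 3.38
position: [0.5636, -0.0103, 0.0559]
eef_rot: [3.141, 0.0, 1.399]
force: [0.0, -0.3, 4.6]
opening: 0.0004
```

Emit:
jog_arm(series="0 0 0 0 0 0.1 0;0 0 0 0 0 0.15 0;0 0 0 0 0 0.2 0;0 0 0 0 0 0.2 0")

```text
time: 3.72
position: [0.5637, -0.0103, 0.0542]
eef_rot: [3.141, 0.0, 1.4]
force: [-1.6, -1.0, 5.9]
opening: 0.0011
```

Emit:
jog_arm(series="0 0 0 0 0 0.05 0;0 0 0 0 0 0.1 0;0 0 0 0 0 0.1 0;0 0 0 0 0 0.1 0")

```text
time: 4.05
position: [0.5637, -0.0103, 0.0534]
eef_rot: [3.141, 0.0, 1.4]
force: [-2.0, -0.8, 8.1]
opening: 0.0002
```

The force is now climbing along the spring line past 4.5 N, which means the plug is at its stop. I'll lift off and go to the key.

Emit:
jog_arm(series="0 0 0 0 0 -1 0;0 0 0 0 0 -3 0;0 0 0 0 0 -4 0;0 0 0 0 0 -4 0")

```text
time: 4.38
position: [0.5652, -0.0105, 0.0956]
eef_rot: [3.137, 0.0, 1.4]
force: [0.0, -0.1, 0.1]
opening: 0.0006
```

```bash
python3 d.py key .08
```

```text
shift cm [5.89 3.26 1.57] rot deg [ 0.26  0.   -0.01] pos [ 0.5652 -0.0105  0.0956] F [ 0.02 -0.13  0.13] open 0.0005598818968161919 4.3833
```

Emit:
jog_arm(series="0 0 0 2 1.1 0 0;0 0 0 4 2.2 0 0;0 0 0 5.85 3.3 0 0;0 0 0 5.85 3.3 0.8 0;0 0 0 5.85 3.3 1.4 0;0 0 0 5.85 3.3 1.4 0;0 0 0 5.85 3.3 1.4 0")

```text
time: 4.97
position: [0.6044, 0.0413, 0.0776]
eef_rot: [-3.139, 0.0, 1.399]
force: [0.1, 0.1, -0.2]
opening: 0.0001
```

```bash
python3 d.py key .061; python3 - <<'E'
from h import *
from station import robot
for n,(x0,y0,x1,y1) in {"side":(270,150,390,240)}.items():
    c=robot.capture(n); cv2.imwrite(f"pics/{n}2.png",cv2.resize(c["image"][y0:y1,x0:x1],None,fx=5,fy=5,interpolation=cv2.INTER_NEAREST)[:,:,::-1])
E
```

```text
shift cm [0.12 0.29 1.66] rot deg [-0.17  0.02 -0.05] pos [0.6044 0.0413 0.0776] F [ 0.15  0.11 -0.21] open 0.0001069863073120547 4.9667
```

View pics/side2.png

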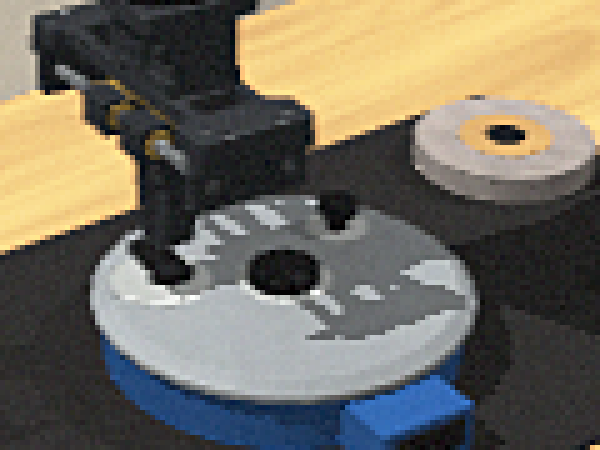

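The large plug now sits low on the cover at crop (57,54), the small plug is still proud at (67,41), and the fingers are over the key. Now I'll press the key.

Emit:
jog_arm(series="0 0 0 0.1 0.25 0 0;0 0 0 0.1 0.25 0.5 0;0 0 0 0.1 0.25 0.8 0;0 0 0 0.1 0.25 1.1 0;0 0 0 0.1 0.25 1.4 0;0 0 0 0.1 0.25 1.6 0;0 0 0 0.1 0.25 1.6 0")

```text
time: 5.6
position: [0.6085, 0.0422, 0.0629]
eef_rot: [-3.141, 0.0, 1.4]
force: [-1.7, -0.6, 3.3]
opening: 0.0005
```

Emit:
jog_arm(series="0 0 0 0 0 0.15 0;0 0 0 0 0 0.3 0;0 0 0 0 0 0.45 0;0 0 0 0 0 0.6 0;0 0 0 0 0 0.75 0;0 0 0 0 0 0.75 0;0 0 0 0 0 0.75 0")

```text
time: 6.18
position: [0.6086, 0.0422, 0.0555]
eef_rot: [-3.141, 0.0, 1.4]
force: [-1.3, -2.1, 3.7]
opening: 0.0006
```

Emit:
jog_arm(series="0 0 0 0 0 0.1 0;0 0 0 0 0 0.15 0;0 0 0 0 0 0.2 0;0 0 0 0 0 0.2 0;0 0 0 0 0 0.2 0")

```text
time: 6.6
position: [0.6087, 0.0422, 0.0539]
eef_rot: [3.142, 0.0, 1.4]
force: [-3.5, -2.3, 7.1]
opening: 0.0004
```

Emit:
jog_arm(series="0 0 0 0 0 0.05 0;0 0 0 0 0 0.07 0;0 0 0 0 0 0.07 0;0 0 0 0 0 0.07 0")

```text
time: 6.93
position: [0.6087, 0.0422, 0.0533]
eef_rot: [3.142, 0.0, 1.4]
force: [-3.2, -2.4, 7.5]
opening: 0.0004
```

Emit:
jog_arm(series="0 0 0 0 0 -1 0;0 0 0 0 0 -3 0;0 0 0 0 0 -4 0;0 0 0 0 0 -4 0")

```text
time: 7.27
position: [0.6107, 0.0424, 0.0957]
eef_rot: [3.136, -0.001, 1.4]
force: [1.0, -0.5, -0.2]
opening: -0.0001
```

```bash
python3 d.py lock .08
```

```text
shift cm [-12.18  -0.34   1.56] rot deg [ 0.3  -0.04 -0.01] pos [0.6107 0.0424 0.0957] F [ 1.   -0.48 -0.15] open -0.0001169221866599118 7.2667
```

Emit:
jog_arm(series="0 0 0 -3 0 -0.3 0;0 0 0 -6 0 -0.3 0;0 0 0 -9 -0.1 -0.3 0;0 0 0 -12.1 -0.2 -0.3 0;0 0 0 -12.1 -0.2 0 0;0 0 0 -12.1 -0.2 0.8 0;0 0 0 -12.1 -0.2 1.4 0;0 0 0 -12.1 -0.2 1.4 0;0 0 0 -12.1 -0.2 1.4 0")

```text
time: 8.02
position: [0.5854, -0.0751, 0.0776]
eef_rot: [-3.14, -0.001, 1.401]
force: [0.1, 0.6, 0.9]
opening: 0.0005
```

```bash
python3 d.py lock .061; python3 - <<'E'
from h import *
from station import robot
for n,(x0,y0,x1,y1) in {"side":(270,150,390,240)}.items():
    c=robot.capture(n); cv2.imwrite(f"pics/{n}3.png",cv2.resize(c["image"][y0:y1,x0:x1],None,fx=5,fy=5,interpolation=cv2.INTER_NEAREST)[:,:,::-1])
E
```

```text
shift cm [-0.17  0.16  1.66] rot deg [-0.12 -0.03  0.07] pos [ 0.5854 -0.0751  0.0776] F [0.14 0.62 0.86] open 0.00047532205189074043 8.0167
```

View pics/side3.png

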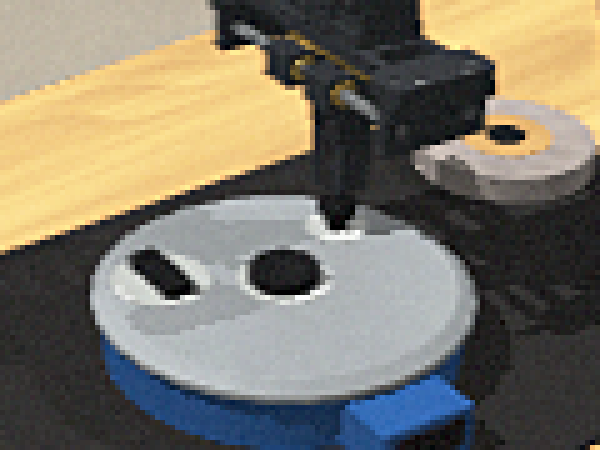

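The key and the large plug are both low on the cover, at crop (33,55) and (57,54). The fingers are over the small plug at (67,43).

Emit:
jog_arm(series="0 0 0 -0.1 0.05 0 0;0 0 0 -0.1 0.05 0.5 0;0 0 0 -0.1 0.05 0.8 0;0 0 0 -0.1 0.05 1.1 0;0 0 0 -0.1 0.05 1.4 0;0 0 0 -0.1 0.05 1.6 0;0 0 0 -0.1 0.05 1.6 0")

```text
time: 8.65
position: [0.5864, -0.0774, 0.0626]
eef_rot: [-3.141, -0.0, 1.399]
force: [-1.0, 1.3, 3.0]
opening: 0.0002
```

Emit:
jog_arm(series="0 0 0 0 0 0.15 0;0 0 0 0 0 0.3 0;0 0 0 0 0 0.45 0;0 0 0 0 0 0.6 0;0 0 0 0 0 0.75 0;0 0 0 0 0 0.75 0;0 0 0 0 0 0.75 0")

```text
time: 9.23
position: [0.5864, -0.0775, 0.0553]
eef_rot: [-3.142, -0.0, 1.399]
force: [-0.9, 2.9, 4.8]
opening: 0.0003
```

Emit:
jog_arm(series="0 0 0 0 0 0.1 0;0 0 0 0 0 0.15 0;0 0 0 0 0 0.2 0;0 0 0 0 0 0.2 0;0 0 0 0 0 0.2 0")

```text
time: 9.65
position: [0.5864, -0.0775, 0.0537]
eef_rot: [3.142, -0.0, 1.4]
force: [-2.5, 4.1, 6.7]
opening: 0.0003
```

Emit:
jog_arm(series="0 0 0 0 0 0.05 0;0 0 0 0 0 0.06 0;0 0 0 0 0 0.06 0;0 0 0 0 0 0.06 0")

```text
time: 9.98
position: [0.5864, -0.0775, 0.0532]
eef_rot: [3.142, -0.0, 1.4]
force: [-3.2, 3.2, 7.9]
opening: 0.0008
```

Emit:
jog_arm(series="0 0 0 0 0 -1 0;0 0 0 0 0 -4 0;0 0 0 0 0 -8 0;0 0 0 0 0 -12 0;0 0 0 0 0 -16 0;0 0 0 -4 0 -16 0;0 0 0 -8 0 -16 0;0 0 0 -12 0 -16 0;0 0 0 -16 -4 -16 0;0 0 0 -20 -8 -16 0")

```text
time: 10.82
position: [0.4967, -0.2461, 0.2124]
eef_rot: [-3.141, 0.001, 1.399]
force: [-0.5, -0.9, -0.1]
opening: 0.0004
```

Emit:
jog_arm(series="0 0 0 -4 -4 0 0;0 0 0 -8 -8 0 0;0 0 0 -10 -10 0 0;0 0 0 -10 -10 0 0;0 0 0 -10 -10 0 0;0 0 0 -10 -10 0 0;0 0 0 -10 -10 0 0;0 0 0 -10 -10 0 0")

```text
time: 11.48
position: [0.383, -0.3247, 0.2127]
eef_rot: [3.141, -0.0, 1.401]
force: [-0.5, 0.7, -0.8]
opening: 0.0001
```

```bash
python3 - <<'E'
from h import *
from station import robot
s=robot.read_state(); print(s["position"],s["force"],s["time"],abs(s["joint_vel"]).max())
cs={}
for n,(x0,y0,x1,y1) in {"side":(200,150,460,300),"top":(210,80,480,260)}.items():
    c=cs[n]=robot.capture(n); cv2.imwrite(f"pics/{n}4.png",cv2.resize(c["image"][y0:y1,x0:x1],None,fx=2.9,fy=2.9,interpolation=cv2.INTER_NEAREST)[:,:,::-1])
T={"pilot":(.563,-.0115),"key":(.6075,.042),"lock":(.5867,-.077)}
b={"top":(290,122,390,222),"side":(285,185,372,225)}
for n,c in cs.items():
    x0,y0,x1,y1=b[n]; g=c["image"].max(2); m=np.zeros_like(g); m[y0:y1,x0:x1]=(g[y0:y1,x0:x1]<55)*255
    k,l,st,ce=cv2.connectedComponentsWithStats(m,connectivity=4)
    for i in range(1,k):
        if 10<st[i,4]<1500: print(n,st[i],ce[i],onz(c,ce[i],.058)[:2])
    for t,p in T.items(): print(n,t,[proj(c,(*p,z)).round(1) for z in(.058,.067)])
E
```

```text
[ 0.3830468  -0.32474115  0.21273728] [-0.52360752  0.74116898 -0.80317713] 11.4833 0.009670789354281511
side [285 185  87  40 819] [338.7008547  199.30525031] [ 0.55406685 -0.0520702 ]
side [334 191   8   6  38] [337.18421053 193.47368421] [ 0.58148465 -0.07304235]
side [296 200  13  10  67] [302.04477612 204.43283582] [0.60076751 0.04642987]
side [320 200  14   9 108] [326.48148148 204.05555556] [ 0.55755965 -0.00699806]
side pilot [array([326.3, 202.8]), array([326.4, 200. ])]
side key [array([301.7, 203. ]), array([301.7, 200.2])]
side lock [array([336.9, 192.4]), array([337. , 189.7])]
top [314 145   9  18 113] [318.16814159 153.23893805] [0.60738031 0.04184204]
top [363 158   9   8  60] [367.  161.5] [ 0.58646506 -0.07742038]
top [333 164  16  16 194] [340.3556701  171.23195876] [ 0.56297396 -0.01185526]
top pilot [array([340.2, 171.2]), array([340.5, 170.8])]
top key [array([318.1, 153.2]), array([318.2, 152.6])]
top lock [array([366.8, 161.4]), array([367.4, 160.9])]
```

View pics/side4.png

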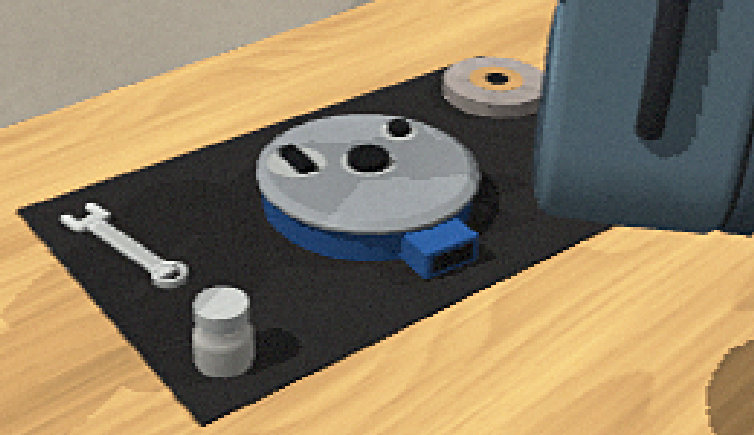

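View pics/top4.png

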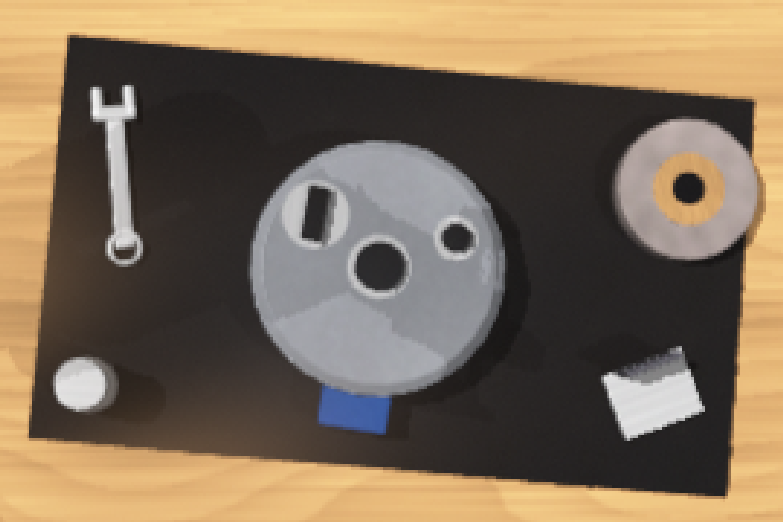

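Both views show all three plugs flush on their bezels: the large one at top (340,171), the key at (318,153) and the small one at (367,161). Everything around the guard looks unmoved and the robot is clear, so I'm handing in.

```bash
python3 -c "
from station import robot
print(robot.close_job())"
```

```text
the job is handed in; nothing more can be done
None
```

I pressed all three plugs home in the required order: large round, then oblong key, then small round. I used shut fingertips lined up with the guard's x axis, and handed the job in at about 11.6 s. No verdict was reported.

- **Seating by force:** Each plug was pressed to a fingertip height of about 53 mm. At the end of each press the upward force read 7.5–8.1 N. That is above the 4.5 N needed to move a plug and matches the head spring against its stop.
- **Sideways force:** The key and small plug also showed up to about 4 N of sideways force while pressed. The highest total I read was about 9 N, well under the 20 N limit, though I only saw readings at the end of each move.
- **Seating by camera:** In the top view the plugs appear where the model puts them for a 58 mm height, within 0.3 pixel. In the side view the large plug and the key dropped about 2.5 pixels, against 2.8 expected. The side view sits about 1–1.5 pixels off its predicted positions. It was off by about as much before pressing, so I put that down to calibration.
- **Surroundings:** The wrench, jar, spare wheel and tool rest look unmoved in the pictures; I did not measure their positions. The arm finished at about 21 cm height, clear of everything, with force readings at noise level.

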